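Hold the pipette ready over the open vial

ROBOT

A 6-joint arm with a two-finger parallel gripper is mounted at the origin on the work surface. World frame = base frame: x ahead of the robot, y to its left, z up, the work surface at z = 0. Lengths are in m, angles in rad, forces in N, time in s.
With the tool pointing down it reaches from about 0.325 to 0.9 m from the base axis. Payload 6.1 kg.
Tool frame: the origin (TCP) lies midway between the tips of the shut fingers; the grasp point (between the pads) lies 19 mm behind it; z points along the fingers, y is the line along which they close (so a half turn about z gives the same grasp; the last joint's range is limited). The gripper opens to 85 mm and grips with 20 to 120 N. Pads are 22 mm wide; open, the fingers measure 114 mm over their backs; the gripper's body (76 mm by 85 mm) begins 54 mm behind the grasp point. The pads swing forward as they close: fully open they stand 13 mm farther back than shut.
Start: joints at [-1.313, 0.22, 1.526, -0, 1.395, -0.126], TCP at [0.234, -0.58, 0.231] pointing down, gripper open.
Joint ranges: [-2.98, 2.98], [-0.91, 2.08], [0.09, 2.57], [-1.24, 4.39], [0.2, 2.65], [-2.68, 2.68]. Speed limits (rad/s): [2.57, 2.57, 3.01, 3.14, 3.14, 3.14].

INTERFACE

Orientations are given as [roll, pitch, yaw] about the fixed x, y, z axes, in that order (R = Rz(yaw) Ry(pitch) Rx(roll)).
In Python, from plant import movep, move_l, set_joints, gripper_to, hold, inverse_kinematics, observe, get_image, get_calibration, Unreachable, job_done gives the robot as it stands. Calls block until the motion is done:
- movep(position, orientation): joint-space move of the TCP to a pose.
- move_l(position, feed=0.15, rotation=None, max_force=None): straight line of the TCP; rotation=None keeps the orientation; feed is the mean speed in m/s. With max_force (N) it stops when the force on the tool has changed by that much, and returns True; else False.
- set_joints(angles): joint-space move.
- gripper_to(opening, f_grip=None): finger opening in m; f_grip is the grip in N (None keeps the last); returns when the fingers have stopped.
- hold(seconds).
- inverse_kinematics(position, orientation): joint angles nearest the present ones, or None.
- observe(): the state.
- get_image(name): name is "scene" or "top"; returns (picture, depth): 400x640x3 uint8, red, green, blue; 400x640 float32, m along the optical axis (not along the pixel's ray), 0 where there is no reading.
- get_calibration(name): a dict with "intrinsics" (3x3 intrinsics, pixels), "world_from_camera" (4x4, takes a point from camera to world coordinates). Camera axes: x right, y down, z forward; pixel columns grow to the right and rows downward; lengths in m; the calibration is good to about 2 mm. A picture is of the moment at which its call begins. get_calibration takes no time and is no camera call.
A pose or a line that the arm cannot do raises Unreachable and nothing moves.
- job_done(): hands the job in; it is judged then, once.
The state is a dict: "time_s": time; "q": joint angles; "joint_velocities": joint speeds; "joint_torque": joint torques, N m; "eef_pos": TCP position; "tcp_rot": TCP orientation; "ft_force": force on the tool from outside, world axes, zero at the start; "torque": the same for the moment, N m; "opening": finger opening in m; "grasp_force": force on a finger pad.
Only numpy, scipy, OpenCV 4.12 (cv2) and the standard library are available. Lean on these libraries where they do the work, as an engineer would, in place of code of your own. Each camera call takes 0.05 s, during which the arm holds its last target. There are 200 camera calls.

TASK

One of the six vials in the rack has no cap: take the pipette with the blue button and clear tip out of its stand, carry it over the bottles and capped vials, and hold it upright and still with its tip centred over the open vial's mouth, about a centimetre above the rim, ready to dispense. Never let the tip touch anything, and leave the bottles, the vials and the spare pipette where they stand. Finish while holding it there in the air: it is not put down or let go.

Things in the scene. Friction and masses are not known exactly. Their poses are not given: they have to be found in the camera images.
- pipette_mid (a point): middle of the white handle of the pipette with blue button and collar: the place to grip. z up along its axis: tip end 148 mm below, button top 40 mm above, handle from 23 below to 23 above, 28 mm wide across y (flat sides to grip), 30 mm along x; a finger hook juts out 35 mm towards +x near the top. It hangs upright, its 36 mm collar (28 to 33 mm below) resting on a fork of the stand
- tip_end (a point): the open lower end (2 mm across) of the clear conical tip fitted on the pipette, on its axis, 148 mm below pipette_mid; 58 mm of tip show
- pipette: the same pipette, 188 mm long with its tip, about 85 g; origin on its axis at the open end of the tip, z up along it, x towards its finger hook (along the stand's x within 0.15 rad at the start). It may hang in either fork; lifted 130 mm straight up, its tip is clear above the fork
- tip: the clear tip alone, fixed on the pipette; same origin and axes as pipette
- stand: fixed stand: grey foot 110 x 190 mm (origin: centre of its underside), posts and white cross bar on its +x side, two forks open to -x, 22 mm between the prongs, at x -4 mm, y +55 and -55 mm. Fork tops and bar are 140 mm above the bench, nothing of the stand is higher
- spare_mid (a point): bystander: the spare pipette, same as the other but with yellow collar and button and no tip, hanging in the other fork, 110 mm beside it. This point is in the middle of its handle, 173 mm above the bench; the top of its button is at 213 mm
- rack: white two-tier vial rack, fixed, 92 mm (x) by 142 mm (y), 36 mm high; origin: centre of its underside. Its six places lie at x -21 and +21 mm, y -42, 0 and +42 mm; the vials stand on its floor 6 mm above the bench
- vial_1_mouth (a point): rim centre (top of the glass, 67 mm above the bench) of one of six amber 20 ml vials, 28 mm in diameter, neck 20 mm, mouth opening 15 mm, 61 mm high, standing loose in the rack in changing places, 42 mm apart. Five wear a blue cap; the open one is the vial with no cap_ point near its rim
- vial_2_mouth (a point): rim centre (top of the glass, 67 mm above the bench) of one of six amber 20 ml vials, 28 mm in diameter, neck 20 mm, mouth opening 15 mm, 61 mm high, standing loose in the rack in changing places, 42 mm apart. Five wear a blue cap; the open one is the vial with no cap_ point near its rim
- vial_3_mouth (a point): rim centre (top of the glass, 67 mm above the bench) of one of six amber 20 ml vials, 28 mm in diameter, neck 20 mm, mouth opening 15 mm, 61 mm high, standing loose in the rack in changing places, 42 mm apart. Five wear a blue cap; the open one is the vial with no cap_ point near its rim
- vial_4_mouth (a point): rim centre (top of the glass, 67 mm above the bench) of one of six amber 20 ml vials, 28 mm in diameter, neck 20 mm, mouth opening 15 mm, 61 mm high, standing loose in the rack in changing places, 42 mm apart. Five wear a blue cap; the open one is the vial with no cap_ point near its rim
- vial_5_mouth (a point): rim centre (top of the glass, 67 mm above the bench) of one of six amber 20 ml vials, 28 mm in diameter, neck 20 mm, mouth opening 15 mm, 61 mm high, standing loose in the rack in changing places, 42 mm apart. Five wear a blue cap; the open one is the vial with no cap_ point near its rim
- vial_6_mouth (a point): rim centre (top of the glass, 67 mm above the bench) of one of six amber 20 ml vials, 28 mm in diameter, neck 20 mm, mouth opening 15 mm, 61 mm high, standing loose in the rack in changing places, 42 mm apart. Five wear a blue cap; the open one is the vial with no cap_ point near its rim
- cap_a (a point): top centre of a blue screw cap (24 mm across, 16 mm high) on one of the five capped vials; it lies on that vial's axis, 3 mm above its rim
- cap_b (a point): top centre of a blue screw cap (24 mm across, 16 mm high) on one of the five capped vials; it lies on that vial's axis, 3 mm above its rim
- cap_c (a point): top centre of a blue screw cap (24 mm across, 16 mm high) on one of the five capped vials; it lies on that vial's axis, 3 mm above its rim
- cap_d (a point): top centre of a blue screw cap (24 mm across, 16 mm high) on one of the five capped vials; it lies on that vial's axis, 3 mm above its rim
- cap_e (a point): top centre of a blue screw cap (24 mm across, 16 mm high) on one of the five capped vials; it lies on that vial's axis, 3 mm above its rim
- bottle_1_mid (a point): bystander: 100 ml clear glass bottle with a red screw cap, standing loose on the bench between the stand and the rack, 56 mm in diameter, 102 mm high; this point is on its axis half-way up (51 mm)
- bottle_2_mid (a point): bystander: a second bottle like bottle_1
Not all that is in view belongs to the job. What is shaped like the pipette but black or turquoise is not meant.

How it is judged:
By the outcome, as a careful person would: the job done as asked, in the order asked, and still so for the second after the job is handed in, while the arm keeps its last pose, push and grip.
It also fails if it takes over 45 s, if anything falls off the work surface, if the arm or the gripper's body presses on something with over 40 N, if the wrist force passes 120 N, or if a joint passes its speed limit or range.

## Working session

There is one attempt and no reset: what is moved stays moved. The work goes in short steps, each a Python script; the robot and the scene stay as the last script left them, time stands still between calls to the robot, and variables do not carry over. Pictures are saved under pics/ and viewed, at most 10 in all, crops included, and the job is handed in when it is done.

```bash
mkdir -p pics
python3 - <<'E'
from plant import *
import cv2,numpy as np
for n in("scene","top"):
    im,d=get_image(n); np.savez(f"{n}0.npz",im=im,d=d); cv2.imwrite(f"pics/{n}0.png",im[:,:,::-1])
    c=get_calibration(n); print(n,np.round(c["intrinsics"],1).tolist(),np.round(c["world_from_camera"],3).tolist())
print(observe())
E
```

```text
scene [[450.3, 0.0, 325.9], [0.0, 450.3, 202.5], [0.0, 0.0, 1.0]] [[-0.885, 0.271, -0.379, 1.134], [0.465, 0.551, -0.693, 0.838], [0.021, -0.79, -0.613, 0.967], [0.0, 0.0, 0.0, 1.0]]
top [[445.8, 0.0, 318.0], [0.0, 445.8, 197.8], [0.0, 0.0, 1.0]] [[-0.003, -0.995, 0.103, 0.491], [-1.0, 0.004, 0.007, -0.126], [-0.007, -0.103, -0.995, 1.32], [0.0, 0.0, 0.0, 1.0]]
{'time_s': 0.1, 'q': array([-1.31310704e+00,  2.21159526e-01,  1.52750853e+00, -9.10980311e-08,
        1.39472483e+00, -1.26079741e-01]), 'joint_velocities': array([-3.41650497e-04, -1.51752189e-05, -1.91475182e-03, -1.56964223e-04,
       -4.28399194e-04, -5.94407527e-04]), 'joint_torque': array([ 1.46502200e-03, -4.98244715e+01, -3.90546477e+01, -1.19602105e-04,
        5.66216637e-03, -3.25061706e-06]), 'eef_pos': array([ 0.23387598, -0.57899003,  0.2302948 ]), 'tcp_rot': array([-3.13980670e+00, -2.26282738e-04,  3.83768838e-01]), 'ft_force': array([0.06839168, 0.24603267, 0.16196708]), 'torque': array([ 0.01602862,  0.02009163, -0.02225585]), 'grasp_force': 0.0, 'opening': 0.08556178498734489}
```

View pics/scene0.png

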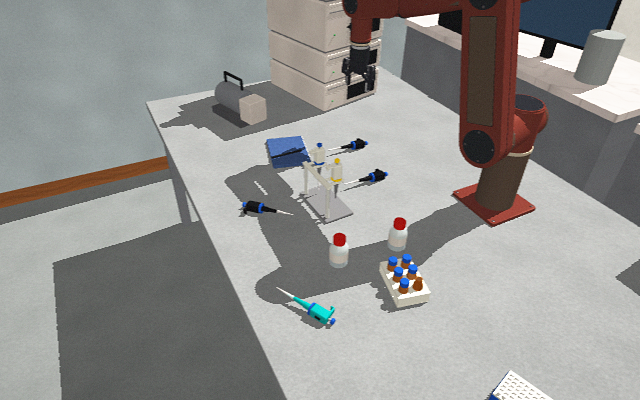

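View pics/top0.png

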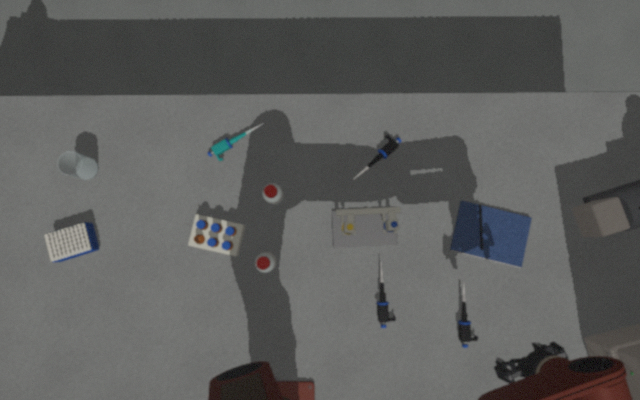

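The scene view shows the stand at about (328,190), with the blue pipette behind at (320,152) and the yellow spare at (337,170). In the top view the blue pipette is at (391,224), the spare at (349,227), the bottles at (272,192) and (265,263), and the open vial at about (200,239).

```bash
cat > h.py <<'E'
from plant import *
import cv2,numpy as np
def rays(n,px):
    c=get_calibration(n);K=c["intrinsics"];T=np.array(c["world_from_camera"])
    p=np.c_[np.atleast_2d(px),np.ones(len(np.atleast_2d(px)))]
    return T[:3,3],(np.linalg.inv(K)@p.T).T@T[:3,:3].T
def at_z(n,px,z):
    o,r=rays(n,px); return o+r*((z-o[2])/r[:,2])[:,None]
def cloud(n,d):
    v,u=np.mgrid[:d.shape[0],:d.shape[1]]
    o,r=rays(n,np.c_[u.ravel(),v.ravel()]); return (o+r*d.reshape(-1,1)).reshape(*d.shape,3)
def blobs(im,lo,hi,roi,amin=4):
    x0,y0,x1,y1=roi
    m=cv2.inRange(cv2.cvtColor(im[y0:y1,x0:x1],cv2.COLOR_RGB2HSV),lo,hi)
    k,l,s,c=cv2.connectedComponentsWithStats(m)
    return [(c[i]+[x0,y0],s[i,4]) for i in range(1,k) if s[i,4]>=amin]
E
python3 - <<'E'
from h import *
np.set_printoptions(precision=4,suppress=True)
B=((100,110,50),(130,255,255));R=((0,150,60),(6,255,255));Y=((22,120,80),(35,255,255));O=((6,120,40),(18,255,255))
T=np.load("top0.npz");S=np.load("scene0.npz")
for n,f,roi_r,roi_p,roi_b in(("top",T,(180,205,250,260),(335,200,410,245),(250,170,290,280)),("scene",S,(375,248,435,310),(300,138,350,215),(320,210,415,270))):
    C=cloud(n,f["d"])
    for nm,col,roi,z in(("cap",B,roi_r,.070),("open",O,roi_r,.067),("blue",B,roi_p,.213),("yel",Y,roi_p,.213),("red",R,roi_b,.102)):
        for c,a in blobs(f["im"],*col,roi):
            u,v=np.round(c).astype(int); print(n,nm,c,a,at_z(n,c,z)[0],"depth",C[v,u])
# stand foot and rack from top depth
C=cloud("top",T["d"])
for nm,(x0,y0,x1,y1),lo,hi in(("foot",(315,190,420,260),.006,.03),("bar",(315,190,420,260),.13,.146),("racktop",(180,200,255,262),.028,.045)):
    P=C[y0:y1,x0:x1].reshape(-1,3);P=P[(P[:,2]>lo)&(P[:,2]<hi)]
    print(nm,len(P),P.min(0),P.max(0),cv2.minAreaRect(P[:,:2].astype(np.float32)*1000))
a=cv2.resize(T["im"][195:255,325:415],None,fx=8,fy=8,interpolation=2)
b=cv2.resize(S["im"][135:225,290:360],None,fx=6,fy=6,interpolation=2)
out=np.zeros((540,790,3),np.uint8);a=cv2.resize(a,(370,247));out[:247,:370]=a
r=cv2.resize(T["im"][205:262,180:255],(370,281));out[250:531,:370]=r
out[:540,370:790]=b
cv2.imwrite("pics/crop0.png",out[:,:,::-1])
E
```

```text
top cap [200.5  223.84] 50 [0.5484 0.2134 0.07  ] depth [0.5481 0.2157 0.0667]
top cap [214.8431 227.2353] 51 [0.5388 0.1729 0.07  ] depth [0.5395 0.1728 0.0687]
top cap [229.434  230.5472] 53 [0.5294 0.1317 0.07  ] depth [0.5281 0.1333 0.0683]
top cap [211.5714 241.6735] 49 [0.4985 0.1812 0.07  ] depth [0.4976 0.1808 0.0669]
top cap [226.0816 244.9184] 49 [0.4893 0.1404 0.07  ] depth [0.4891 0.1404 0.0711]
top open [199.3962 238.4906] 53 [0.5075 0.2164 0.067 ] depth [0.5097 0.2334 0.009 ]
top blue [393.8421 223.8421] 19 [ 0.5403 -0.3057  0.213 ] depth [ 0.5398 -0.3058  0.2144]
top yel [349.6296 226.5926] 27 [ 0.5338 -0.196   0.213 ] depth [ 0.533  -0.1973  0.2078]
top red [270.25   190.9048] 84 [0.637  0.0145 0.102 ] depth [0.6368 0.0152 0.1017]
top red [262.7865 262.5169] 89 [0.4417 0.0331 0.102 ] depth [0.4401 0.0332 0.0966]
scene cap [406.2917 257.8889] 72 [0.4947 0.1496 0.07  ] depth [0.4972 0.1513 0.0722]
scene cap [392.5    260.4595] 74 [0.5354 0.1406 0.07  ] depth [0.5356 0.1385 0.07  ]
scene cap [412.3117 268.5065] 77 [0.5041 0.1908 0.07  ] depth [0.5054 0.1914 0.0692]
scene
[... 1002 characters left out ...]
2  0.213 ] depth [ 0.5423 -0.1812  0.1441]
scene red [399.2623 223.418 ] 122 [0.451  0.0463 0.102 ] depth [0.4476 0.041  0.0983]
scene red [339.     239.0692] 130 [0.6449 0.0267 0.102 ] depth [0.6461 0.0287 0.1044]
foot 1466 [ 0.4468 -0.4149  0.006 ] [ 0.6476 -0.1161  0.0217] ((547.7557373046875, -263.76446533203125), (299.1535339355469, 196.9160919189453), 88.71585083007812)
bar 493 [ 0.5146 -0.3356  0.1329] [ 0.5887 -0.165   0.1456] ((552.4744873046875, -251.34738159179688), (69.84192657470703, 170.7335205078125), 2.4964544773101807)
racktop 1085 [0.4604 0.0995 0.0281] [0.5786 0.2559 0.045 ] ((519.5365600585938, 178.14024353027344), (144.29275512695312, 91.8966064453125), 77.1103744506836)
```

View pics/crop0.png

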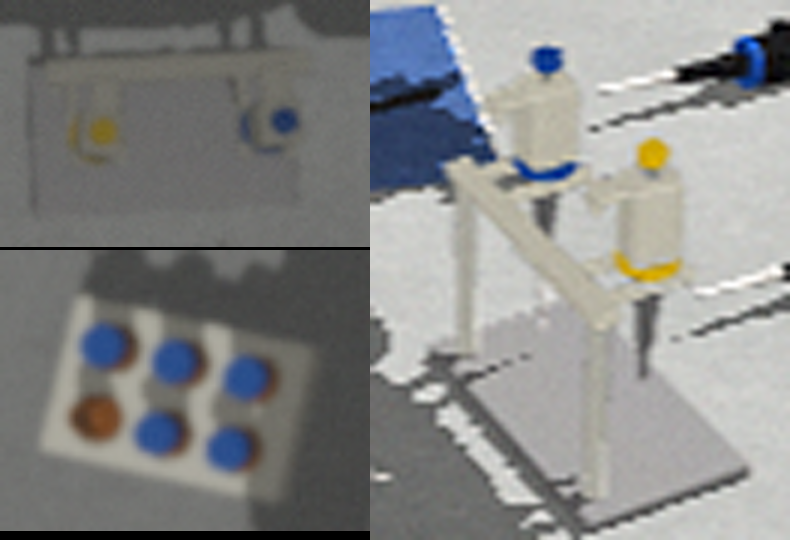

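The crops confirm the open vial is the corner one: rack lower-left in the top view, at about (199.4,238.5). The blue pipette hangs in the far fork, with its hook towards the bar. Next I'll refine the axis positions and the hook yaw.

Run:
```python
from h import *
np.set_printoptions(precision=4,suppress=True)
T=np.load("top0.npz");S=np.load("scene0.npz")
ct=[(200.5,223.84),(214.84,227.24),(229.43,230.55),(211.57,241.67),(226.08,244.92)]
cs=[(404.04,282.56),(398.03,271.36),(392.5,260.46),(412.31,268.51),(406.29,257.89)]
L=np.array([(21,42),(21,0),(21,-42),(-21,0),(-21,-42)])/1000.
def fit(P):
    a=L-L.mean(0);b=P-P.mean(0);H=a.T@b;th=np.arctan2(H[0,1]-H[1,0],H[0,0]+H[1,1])
    R=np.array([[np.cos(th),-np.sin(th)],[np.sin(th),np.cos(th)]]);t=P.mean(0)-R@L.mean(0)
    return th,t,R@[-.021,.042]+t,np.abs(L@R.T+t-P).max()
for n,c in(("top",ct),("scene",cs)): print(n,fit(at_z(n,c,.062)[:,:2]))
for n,b,y in(("top",(393.84,223.84),(349.63,226.59)),("scene",(319.12,144.41),(336.63,160.21))):
    print(n,at_z(n,[b,y],.209))
for n,f in(("top",T),("scene",S)):
    C=cloud(n,f["d"])
    for nm,c in(("blue",(.540,-.303)),("yel",(.534,-.194))):
        for lo,hi in((.155,.175),(.175,.19),(.19,.203)):
            P=C[(np.hypot(C[...,0]-c[0],C[...,1]-c[1])<.05)&(C[...,2]>lo)&(C[...,2]<hi)]
            if len(P)<3: continue
            Q=P[P[:,0]>c[0]+.018]
            print(n,nm,lo,len(P),"min",P.min(0),"max",P.max(0),"hook",len(Q),Q.mean(0) if len(Q) else "")
```

```text
top (np.float64(-0.21918768337430408), array([0.5188, 0.1789]), array([0.5074, 0.2245]), np.float64(0.0005500888863567699))
scene (np.float64(-0.22421118474321047), array([0.5192, 0.1804]), array([0.5081, 0.226 ]), np.float64(0.0006197573685415292))
top [[ 0.5405 -0.3063  0.209 ]
 [ 0.534  -0.1963  0.209 ]]
scene [[ 0.5408 -0.3041  0.209 ]
 [ 0.5353 -0.1945  0.209 ]]
top blue 0.155 12 min [ 0.5263 -0.2969  0.1562] max [ 0.5525 -0.2924  0.173 ] hook 0 
top blue 0.175 20 min [ 0.5259 -0.3112  0.1756] max [ 0.5764 -0.2928  0.19  ] hook 5 [ 0.5731 -0.3027  0.1875]
top blue 0.19 138 min [ 0.5257 -0.3197  0.19  ] max [ 0.5738 -0.2938  0.2011] hook 47 [ 0.5658 -0.3046  0.1939]
top yel 0.155 6 min [ 0.5189 -0.2045  0.1553] max [ 0.5448 -0.1844  0.1721] hook 0 
top yel 0.175 14 min [ 0.5189 -0.2089  0.1759] max [ 0.5692 -0.1834  0.1899] hook 6 [ 0.5599 -0.2013  0.1892]
top yel 0.19 139 min [ 0.5209 -0.2112  0.1905] max [ 0.5691 -0.183   0.1998] hook 43 [ 0.561  -0.1998  0.1937]
scene blue 0.155 57 min [ 0.5299 -0.3194  0.1552] max [ 0.5591 -0.2865  0.1748] hook 2 [ 0.5589 -0.3051  0.1628]
scene blue 0.175 45 min [ 0.5315 -0.3063  0.1759] max [ 0.5799 -0.2866  0.1899] hook 12 [ 0.5708 -0.2998  0.1858]
scene blue 0.19 62 min [ 0.5275 -0.3211  0.19  ] max [ 0.5766 -0.2866  0.201 ] hook 20 [ 0.5684 -0.3015  0.1933]
scene yel 0.155 59 min [ 0.5237 -0.2037  0.1552] max [ 0.5535 -0.1784  0.1747] hook 3 [ 0.5525 -0.1882  0.1659]
scene yel 0.175 50 min [ 0.5231 -0.2075  0.1754] max [ 0.5718 -0.1787  0.19  ] hook 12 [ 0.5645 -0.1947  0.1851]
scene yel 0.19 71 min [ 0.5237 -0.2112  0.1901] max [ 0.5701 -0.1775  0.2014] hook 25 [ 0.5615 -0.1958  0.1931]
```

Run:
```python
from h import *
np.set_printoptions(precision=4,suppress=True)
rot=[np.pi,0,.06]; x,y=.5407,-.3052
gripper_to(.085)
p=observe()["eef_pos"]; move_l([p[0],p[1],.34])
movep([x,y,.34],rot)
print(inverse_kinematics([x,y,.385],rot),inverse_kinematics([.508,.225,.385],rot),inverse_kinematics([.508,.225,.206],rot))
print(move_l([x,y,.156],feed=.1,max_force=8)); o=observe();print(o["time_s"],o["eef_pos"],o["ft_force"])
for n in("scene","top"):
    im,d=get_image(n); np.savez(f"{n}1.npz",im=im,d=d)
    if n=="scene": cv2.imwrite("pics/s1.png",cv2.resize(im[100:230,260:400],None,fx=4,fy=4)[:,:,::-1])
```

```text
[-0.6408  0.1603  1.3124 -0.      1.6689  0.87  ] [ 0.275  -0.0004  1.4828 -0.      1.6593  1.7858] [ 0.275   0.0746  1.7373 -0.      1.3297  1.7858]
False
4.7083 [ 0.5411 -0.3055  0.1567] [ 0.1876 -0.1559  0.5189]
```

View pics/s1.png

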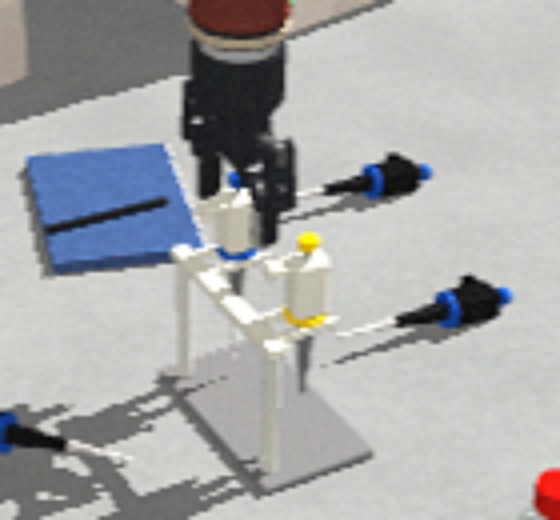

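The open fingers straddle the blue pipette's handle (crop at about (235,215)), well clear of the spare. I'll grip it and lift.

Run:
```python
from h import *
np.set_printoptions(precision=4,suppress=True)
gripper_to(.02,45); o=observe(); print(o["opening"],o["grasp_force"],o["ft_force"],o["eef_pos"])
p=o["eef_pos"]
print(move_l([p[0],p[1],p[2]+.01],feed=.03))
o=observe();print(o["ft_force"],o["opening"],o["grasp_force"])
move_l([p[0],p[1],.385],feed=.1); hold(.3)
o=observe();print(o["time_s"],o["ft_force"],o["torque"],o["opening"],o["grasp_force"],o["eef_pos"])
out=[]
for n,(x0,y0) in(("scene",(270,60)),("top",(350,170))):
    im,d=get_image(n); np.savez(f"{n}2.npz",im=im,d=d); out.append(cv2.resize(im[y0:y0+130,x0:x0+100],None,fx=4,fy=4))
cv2.imwrite("pics/l2.png",np.hstack(out)[:,:,::-1])
```

```text
0.027616037491743836 44.335142970085144 [ 0.9978 -0.1884  0.7097] [ 0.5408 -0.3053  0.1561]
False
[ 0.6221  0.3118 -0.878 ] 0.027361294747926534 44.12642240524292
8.5 [ 0.2813  0.005  -1.0348] [-0.0035  0.0136  0.0888] 0.027782871530286125 44.12629008293152 [ 0.5408 -0.3053  0.3849]
```

View pics/l2.png

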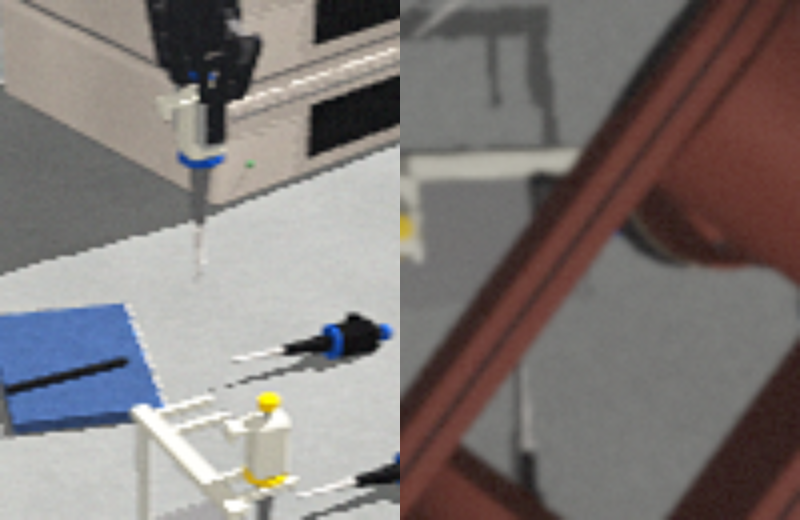

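The pipette is held upright with its tip clear in the air (left crop, tip at about (198,278)), and the spare is undisturbed. I'll carry it across to above the vial.

Run:
```python
from h import *
np.set_printoptions(precision=4,suppress=True)
move_l([.5077,.2252,.385],feed=.13)
move_l([.5077,.2252,.23],feed=.08); hold(.4)
o=observe();print(o["time_s"],o["ft_force"],o["opening"],o["eef_pos"],o["tcp_rot"])
out=[]
for n,(x0,y0) in(("scene",(360,180)),("top",(150,170))):
    im,d=get_image(n); np.savez(f"{n}3.npz",im=im,d=d); out.append(cv2.resize(im[y0:y0+130,x0:x0+100],None,fx=4,fy=4,interpolation=2))
cv2.imwrite("pics/m3.png",np.hstack(out)[:,:,::-1])
```

```text
15.325 [-0.344   0.0117 -0.227 ] 0.02738547627446616 [0.5077 0.2252 0.23  ] [ 3.1416 -0.      0.06  ]
```

View pics/m3.png

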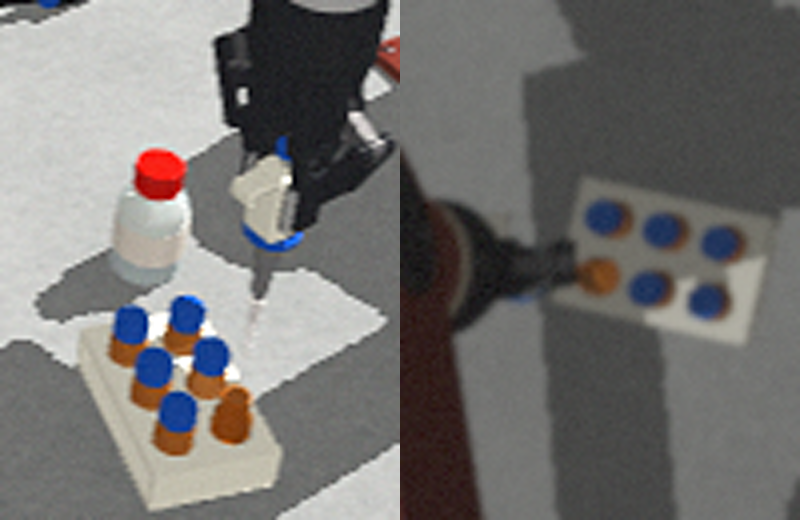

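The pipette sits at about (425,225) in the scene view, with its tip at about (422,267), just above and beside the open vial rim at (419,278). It seems to lean, so I'll compare against the projected vertical axis.

```bash
cat >> h.py <<'E'
def proj(n,P):
    c=get_calibration(n);T=np.linalg.inv(np.array(c["world_from_camera"]));q=(np.c_[np.atleast_2d(P),np.ones(len(np.atleast_2d(P)))]@T.T)[:,:3]@np.array(c["intrinsics"]).T
    return q[:,:2]/q[:,2:]
E
python3 - <<'E'
from h import *
np.set_printoptions(precision=4,suppress=True)
S=np.load("scene3.npz");im=S["im"]
B=((100,110,50),(130,255,255))
print("blue",[(c,a) for c,a in blobs(im,*B,(410,205,445,245),3)])
tz=.099;zs=[tz+.188,tz+.148,tz+.1175,tz+.09,tz+.058,tz,.067]
pr=proj("scene",[[.5077,.2252,z] for z in zs]);print(pr)
T=np.array(get_calibration("scene")["world_from_camera"])
big=cv2.resize(im[210:300,390:450],None,fx=6.6,fy=6.6,interpolation=cv2.INTER_NEAREST)
ov=big.copy()
for p in pr: cv2.circle(ov,tuple(int(v) for v in (p+.5-[390,210])*6.6),2,(255,0,255),-1)
cv2.imwrite("pics/ov3.png",np.hstack([big,ov])[:,:,::-1])
E
```

```text
blue [(array([429.95, 216.5 ]), np.int32(20)), (array([427.9487, 239.8718]), np.int32(39))]
[[432.2369 214.9904]
 [429.5301 227.6032]
 [427.5457 236.8499]
 [425.8124 244.9267]
 [423.8589 254.0292]
 [420.482  269.7649]
 [418.7035 278.0518]]
```

View pics/ov3.png

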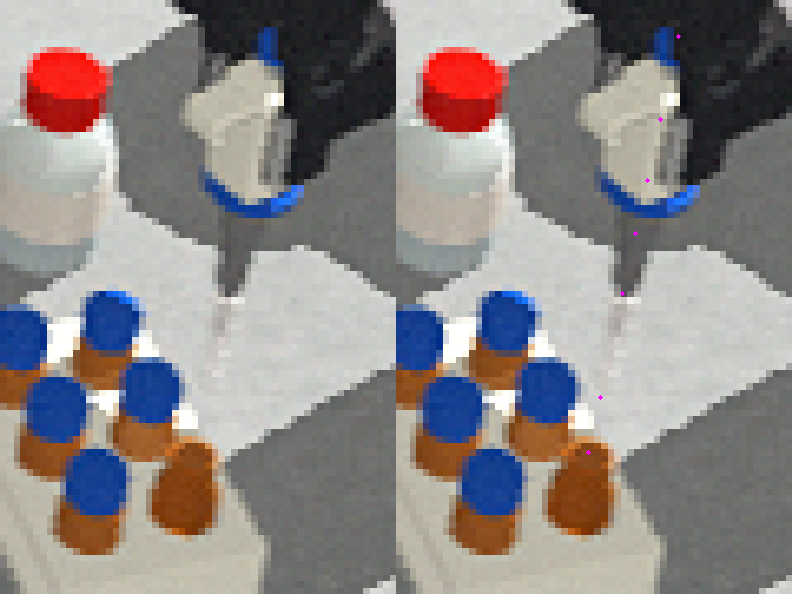

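Run:
```python
from h import *
from scipy.optimize import least_squares
np.set_printoptions(precision=4,suppress=True)
move_l([.5089,.2246,.208],feed=.05); hold(.5)
o=observe();print(o["time_s"],o["ft_force"],o["opening"],o["eef_pos"])
I={};D={}
for n in("scene","top"):
    f=[get_image(n) for _ in range(8)]
    I[n]=np.mean([a for a,_ in f],0).astype(np.uint8);D[n]=np.median([b for _,b in f],0);np.savez(n+"4.npz",im=I[n],d=D[n])
# collar circle (r 18) from depth, before and now
for nm,im,d,(x0,y0,x1,y1) in(("now",I["scene"],D["scene"],(412,238,442,262)),("start",np.load("scene0.npz")["im"],np.load("scene0.npz")["d"],(312,158,326,168))):
    C=cloud("scene",d)[y0:y1,x0:x1]
    m=cv2.inRange(cv2.cvtColor(im[y0:y1,x0:x1],cv2.COLOR_RGB2HSV),(100,110,50),(130,255,255))>0
    P=C[m]; r=least_squares(lambda c:np.hypot(P[:,0]-c[0],P[:,1]-c[1])-.018,P[:,:2].mean(0)-[.012,.012],loss="soft_l1",f_scale=.002)
    print(nm,len(P),r.x,np.median(P[:,2]),np.std(r.fun))
def ov(n,x0,y0,w,h,k):
    b=cv2.resize(I[n][y0:y0+h,x0:x0+w],None,fx=k,fy=k,interpolation=cv2.INTER_NEAREST);q=b.copy()
    for P in((.5077,.2252,.067),(.5077,.2252,.077),(.5077,.2252,.135)):
        cv2.circle(q,tuple(int(v) for v in (proj(n,P)[0]+.5-[x0,y0])*k),2,(255,0,255),-1)
    return np.hstack([b,q])
cv2.imwrite("pics/ov4.png",np.vstack([ov("scene",395,240,50,50,8)[:300],ov("top",175,222,50,36,8)[:288]])[:,:,::-1])
```

```text
16.5167 [-0.1141 -0.4512 -1.4812] 0.02751974510127503 [0.5089 0.2246 0.2081]
now 36 [0.509  0.2234] 0.19651608215565586 0.002577745619155683
start 18 [ 0.5409 -0.3067] 0.14299258543865406 0.0026740549570971432
```

View pics/ov4.png

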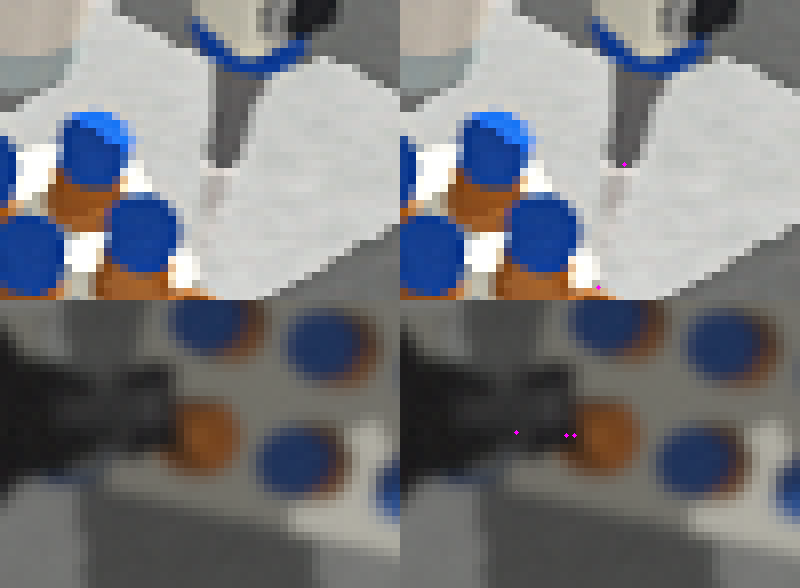

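The overlays show the nozzle end (scene crop (222,167)) within about 0.3 px of the predicted axis, with the faint tip running down to just above the open rim. The depth fit of the collar agrees to about 1 mm, so I'll split that difference, settle and hand in.

Run:
```python
from h import *
move_l([.5084,.2249,.2078],feed=.01); hold(1.0)
o=observe();print(o["time_s"],o["eef_pos"],o["opening"],o["grasp_force"],abs(o["joint_velocities"]).max())
print(job_done())
```

```text
18.5667 [0.50838656 0.22489608 0.20779768] 0.027278718151075097 44.10909354686737 0.0030163045734944226
the job is handed in; nothing more can be done
None
```

The job is handed in at 18.6 s: the arm is holding the blue pipette upright and still over the open vial, its tip an estimated 10–11 mm above the rim and centred to about 1–2 mm, and I saw no contact or disturbance on the way.

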